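# Close up the circuit-board test box

## Robot

A 6-joint arm with a two-finger parallel gripper is mounted at the origin on the work surface. World frame = base frame: x ahead of the robot, y to its left, z up, the work surface at z = 0. Lengths are in m, angles in degrees, forces in N, time in s.
With the tool pointing down it reaches from about 0.25 to 0.725 m from the base axis. Payload 9.7 kg.
Tool frame: the origin (TCP) lies between the finger pads; the fingertips stand 11 mm ahead of it and the grasp point (between the pads) lies 8 mm behind it; z points along the fingers, x is the direction in which the jaws open and shut, and the axes are right-handed (so a half turn about z gives the same grasp; the last joint's range is limited). The gripper opens to 85 mm and grips with 20 to 120 N. Pads are 22 mm wide; open, the fingers measure 114 mm over their backs; the gripper's body (76 mm by 85 mm) begins 54 mm behind the grasp point. The pads swing forward as they close: fully open they stand 13 mm farther back than shut.
Start: joints at [0, 4.979, 10.078, 95.1, 0, 90], TCP at [0.55, -0, 0.242] pointing down, gripper open.
Joint ranges: [-179.16, 179.16], [-48.56, 103.87], [-65.8, 70.77], [-126.05, 130.52], [-82.76, 87.17], [-180, 180]. Speed limits (degrees/s): [127.2, 127.2, 147.25, 180, 180, 180].

## Interface

Orientations are given as [roll, pitch, yaw] about the fixed x, y, z axes, in that order (R = Rz(yaw) Ry(pitch) Rx(roll)).
In Python, from workcell import get_obs, camera, job_done gives the robot as it stands.
- The arm moves only by the tool arm_command, never from a script. Its argument "increments" is a list of rows, each a list of 2 entries, a list of its own where there are three numbers: the shift along the tool's x, y, z in units of 25 mm (1.0 is 25 mm), then the turn about the tool's z in units of 6 degrees (1.0 is 6 degrees). In form: [[[dx, dy, dz], roll], ...]. A call has 1 to 5 rows; each row is the pose to reach, as a shift and turn from the pose measured when the call began, along the tool's axes at that moment; what a row does not reach only later rows make up. A row lasts 1/10 s, in which the tool goes at most 50 mm and 8.59 degrees, less where a joint would pass 70% of its speed; a pose out of reach is approached as far as the arm can. A call with a gripper value outside its range is refused whole. "claw" is the closure, from -1 (fully open) to 1 (shut), so that 0 is half open, set as the call begins (left out, the last holds). The fingers move at their own pace and stop on an object; "force" is the grip in N (left out, the last holds). Time passes only in rows, so rows that repeat a pose let the fingers close. It gives the time, the measured TCP pose, the force and the opening at its end, in the units of the state.
- get_obs(): the state, without advancing time (a new reading comes with each control period).
- camera(name): name is "scene" or "side" or "wrist"; returns a dict with "frame" (384x512x3 uint8, red, green, blue), "range_z" (384x512 float32, m along the optical axis (not along the pixel's ray), 0 where there is no reading), "K" (3x3 intrinsics, pixels), "R" (3x3) and "t" (3): a world point X has camera coordinates R X + t; the wrist camera has in their place "hand_eye" (4x4, takes a point from camera to tool coordinates, whose origin is the TCP and whose axes are the tool frame's). Camera axes: x right, y down, z forward; pixel columns grow to the right and rows downward; lengths in m; the calibration is good to about 2 mm. A picture is of the moment at which its call begins: read the wrist's pose just before it.
- job_done(): hands the job in, once; it reports no verdict.
The state is a dict: "time": time; "q": joint angles; "qd": joint speeds; "joint_efforts": joint torques, N m; "ee_pos": TCP position; "tcp_rot": TCP orientation; "wrist_force": force on the tool from outside, world axes, zero at the start; "torque": the same for the moment, N m; "opening": finger opening in m.
Only numpy, scipy, OpenCV 4.12 (cv2) and the standard library are available. Lean on these libraries where they do the work, as an engineer would, in place of code of your own. Each camera call takes 0.05 s, during which the arm holds its last target.

## Task

Get the board test box ready for a test by pushing only: first push the upright hold-down plate over until it lies fully flat above the circuit board, then swing the open cover over from behind and push it fully shut. Use the fingertips or the outside of the fingers: take neither the plate nor the cover between the fingers, and pick nothing up. The circuit board stays lying in its nest, and the bottle, the spool and the screwdriver stay where they are.

Things in the scene. Friction and masses are not known exactly. Their poses are not given: they have to be found in the camera images.
- fixture: Blue open-topped metal test box fixed to the bench (all sizes in mm), 180 (x) x 240 (y) x 85 high, walls 6. Origin: centre of its underside. Its x axis points from the near wall (hold-down plate's hinge) to the far wall (cover's hinge), z up. Hinge axes, parallel to y: plate at x -78, z 63; cover at x 90, z 85.5. A grey nest block fills it to z 50.
- flap (a joint): Hold-down plate's angle (rad): 0 = flat in the box, pointing to the far wall, its top face at z 68 (17 below the rim); 1.57 = upright at the near wall, stop at 1.75. Starts at 1.45 to 1.7. A stiff hinge keeps it at any angle; 1 to 2 N at its edge moves it, no spring.
- flap_edge (a point): Middle of the free edge of the hold-down plate (black, 130 from hinge to edge, 90 wide, 5 thick), on its pushed face: the face towards the near side when upright, the top when flat. The hinge axis lies in the opposite face. Two thin ribs 70 apart are for looks only.
- cover (a joint): Cover's angle (rad): 0 = shut on the rim, its top face then at z 93.5; 1.57 = upright on the far wall, stop at 1.9. Starts at 1.5 to 1.8. A stiff hinge keeps it at any angle, so it must be pushed all the way; 3 to 5 N at its edge moves it, no spring. It cannot close while the hold-down plate stands.
- cover_edge (a point): Middle of the free edge of the cover (blue plate, 180 from hinge to edge, 240 wide, 8 thick), on its outer face: the far side when upright, the top when shut. The hinge axis lies in the inner face. A steel lip 60 wide sticks out 12 beyond this edge; two low ribs near the sides are for looks only.
- nest (a point): Point on the top of the nest block where the middle of the circuit board's underside lies, at x = +10, y = 0, z = 50 in the box's frame.
- board: Loose green circuit board, 80 x 130 x 3 with parts up to 6 high (for looks), lying between eight low locating corners on the nest. Origin: centre of its underside. To be left in place.
- bottle: White plastic bottle with a black cap, diameter 48, height 110, standing beside the box. Origin: centre of its underside. Bystander.
- spool: Grey plastic spool, diameter 60, height 50, standing on its flange beside the box. Origin: centre of its underside. Bystander.
- screwdriver: Screwdriver with a black handle, 170 long along its own x axis, lying on the bench beside the box. Bystander.

How it is judged:
By the outcome, as a careful person would: the job done as asked, in the order asked, and still so for the second after the job is handed in, with the robot touching nothing.
It also fails if it takes over 54 s, if anything falls off the work surface, if the arm or the gripper's body presses on something with over 40 N, if the wrist force passes 120 N, or if a joint passes its speed limit or range.

## Working session

There is one attempt and no reset: what is moved stays moved. The work goes in short steps, Python scripts to look and compute and a tool call to move; the robot and the scene stay as the last step left them, time stands still between calls to the robot, and variables do not carry over. Pictures are saved under pics/ and viewed, and the job is handed in when it is done.

Besides the shell and the picture viewer there is one more tool, called after "Request:" in YAML: its name, and indented under it one key for each argument. arm_command: Moves the arm, as the interface text tells. Its arguments: {"type":"object","properties":{"increments":{"type":"array"},"claw":{"type":"number"},"force":{"type":"number"}},"required":["increments"]}

```bash
ls; mkdir -p pics; cat > h.py <<'E'
import numpy as np, cv2
from workcell import get_obs, camera
def snap(name,tag):
    o=get_obs(); c=camera(name)
    cv2.imwrite(f'pics/{tag}.png',cv2.cvtColor(c['frame'],cv2.COLOR_RGB2BGR))
    np.savez(f'pics/{tag}.npz',ee=o['ee_pos'],rot=o['tcp_rot'],**{k:v for k,v in c.items()})
    return c
def world(tag):
    c=np.load(f'pics/{tag}.npz'); K=c['K']; d=c['range_z']
    v,u=np.mgrid[:384,:512]
    P=np.stack([(u-K[0,2])/K[0,0]*d,(v-K[1,2])/K[1,1]*d,d],-1)
    W=(P-c['t'])@c['R']
    W[d==0]=np.nan
    return W,c['frame']
E
python3 - <<'E'
from h import *
o=get_obs(); print(o)
for n in ['scene','side','wrist']:
    c=snap(n,n+'0'); print(n,c['K'].tolist(), [ (k,c[k].tolist()) for k in c if k in('R','t','hand_eye')])
E
```

```text
pics
{'time': 0.0, 'q': array([-9.68016343e-05,  5.00968094e+00,  1.00320673e+01,  9.50997267e+01,
        1.55513038e-03,  8.99987048e+01]), 'qd': array([ 0.01582066,  0.01687895,  0.02648785, -0.00684408, -0.05167562,
       -0.07845495]), 'joint_efforts': array([ 7.68234549e-04, -5.20392072e+01,  4.64802504e+01,  1.63646933e-02,
        2.23589603e-05, -6.77332673e-05]), 'ee_pos': array([5.49767929e-01, 6.50811095e-06, 2.41575305e-01]), 'tcp_rot': array([-1.79998443e+02,  7.73402920e-02,  1.19840925e-03]), 'wrist_force': array([ 0.77531962,  0.65760967, -0.35824752]), 'torque': array([ 0.02413369, -0.03180434, -0.01260394]), 'opening': 0.08530864892967026}
scene [[353.02188866624897, 0.0, 264.7537030425961], [0.0, 353.02188866624897, 191.7631390726513], [0.0, 0.0, 1.0]] [('R', [[0.9689381268223584, 0.2470295080568211, -0.011633079522808162], [0.14931456413988203, -0.6218673150491125, -0.7687562704845565], [-0.19713971524199797, 0.7431402725076958, -0.6394360547009306]]), ('t', [-0.5730074869028751, 0.07960828637853058, 1.2008872854478525])]
side [[409.72001248500453, 0.0, 256.62148402868], [0.0, 409.72001248500453, 185.84241516326864], [0.0, 0.0, 1.0]] [('R', [[-0.6910408040155919, -0.7225525495168996, -0.019504368026503318], [-0.3622444738402925, 0.3695447781704887, -0.8556959729361208], [0.6254930442120473, -0.5842554835973326, -0.517111188748409]]), ('t', [0.4956911153504255, 0.22279325749028184, 1.0048558100106977])]
wrist [[326.82572973777326, 0.0, 247.66688838758395], [0.0, 326.82572973777326, 194.8421138343446], [0.0, 0.0, 1.0]] [('hand_eye', [[0.9999986289539472, 0.00019819755721836514, 0.0016440218834315914, 0.00018901509064073174], [-0.0007127981195903169, 0.9476452231883501, 0.31932432241710396, -0.08264696279309855], [-0.0014946601839876, -0.31932505646445924, 0.9476440651979536, -0.13230826787213568], [0.0, 0.0, 0.0, 1.0]])]
```

View pics/scene0.png

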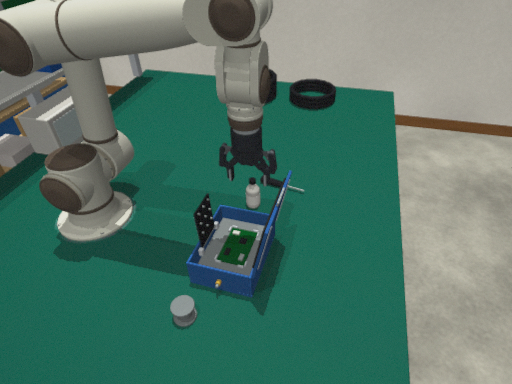

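View pics/side0.png

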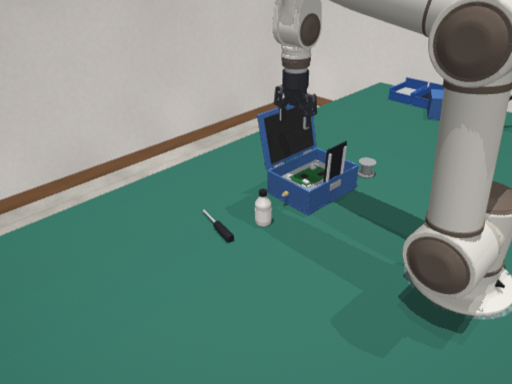

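View pics/wrist0.png

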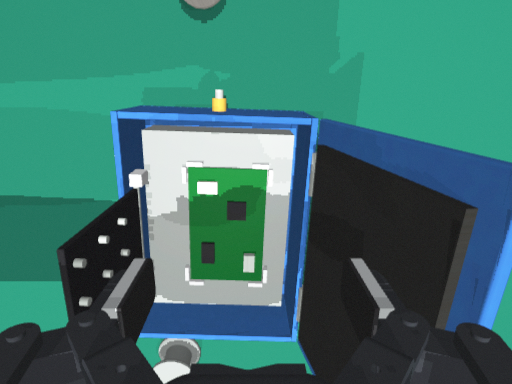

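```bash
python3 - <<'E'
from h import *
for t,px in [('scene0',[(253,195),(183,308),(237,247),(190,278),(251,288),(270,212),(220,208),(281,205),(208,220)]),('side0',[(263,215),(367,163),(310,178),(312,206),(224,232)])]:
    W,f=world(t)
    for u,v in px: print(t,u,v,np.round(W[v,u],3),f[v,u])
c=np.load('pics/wrist0.npz');K=c['K'];d=c['range_z'];H=c['hand_eye']
from scipy.spatial.transform import Rotation as R
Rt=R.from_euler('xyz',c['rot'],degrees=True).as_matrix()
v,u=np.mgrid[:384,:512]
P=np.stack([(u-K[0,2])/K[0,0]*d,(v-K[1,2])/K[1,1]*d,d],-1)
W=(P@H[:3,:3].T+H[:3,3])@Rt.T+c['ee']
for a,b in [(200,3),(180,350),(225,225),(125,113),(305,118),(220,100),(298,335),(130,335),(220,335),(100,230),(130,200),(68,250),(135,195),(470,215),(505,165),(400,250),(215,150),(215,295),(290,200)]: print(a,b,np.round(W[b,a],3),c['frame'][b,a])
# rim points
E
```

```text
scene0 253 195 [0.511 0.159 0.06 ] [128 127 121]
scene0 183 308 [ 0.458 -0.285  0.053] [143 151 151]
scene0 237 247 [ 0.527 -0.068  0.055] [10 62 27]
scene0 190 278 [ 0.424 -0.177  0.021] [35 68 99]
scene0 251 288 [ 0.6   -0.18   0.037] [30 52 81]
scene0 270 212 [ 0.634 -0.104  0.249] [47 65 58]
scene0 220 208 [0.433 0.055 0.077] [29 51 84]
scene0 281 205 [0.6   0.192 0.005] [ 72 102  98]
scene0 208 220 [ 0.436 -0.041  0.116] [21 19 23]
side0 263 215 [0.486 0.195 0.041] [186 184 181]
side0 367 163 [ 0.44  -0.26   0.053] [170 174 175]
side0 310 178 [ 0.512 -0.044  0.054] [27 69 37]
side0 312 206 [0.431 0.041 0.024] [ 42  68 106]
side0 224 232 [0.52  0.313 0.026] [44 44 48]
200 3 [0.506 0.154 0.03 ] [147 144 138]
180 350 [ 0.458 -0.262  0.018] [93 96 95]
225 225 [ 0.526 -0.059  0.055] [ 33 117  57]
125 113 [0.445 0.06  0.087] [ 88 174 252]
305 118 [0.6   0.055 0.085] [ 67 135 225]
220 100 [0.524 0.069 0.047] [255 245 114]
298 335 [ 0.602 -0.159  0.104] [38 80 67]
130 335 [ 0.507 -0.004  0.277] [25 22 23]
220 335 [ 0.52  -0.176  0.085] [ 66 131 220]
100 230 [ 0.438 -0.022  0.147] [26 26 27]
130 200 [ 0.44  -0.02   0.084] [23 25 22]
68 250 [ 0.436 -0.017  0.189] [21 23 25]
135 195 [ 0.441 -0.019  0.072] [21 19 21]
470 215 [0.642 0.032 0.248] [65 66 60]
505 165 [0.647 0.054 0.253] [ 44  83 139]
400 250 [ 0.632 -0.002  0.217] [33 33 32]
215 150 [0.518 0.021 0.051] [233 236 235]
215 295 [ 0.512 -0.149  0.051] [171 178 174]
290 200 [ 0.601 -0.047  0.008] [ 61 113 183]
```

```bash
python3 - <<'E'
import cv2
a=cv2.imread('pics/scene0.png')[160:340,150:330]; cv2.imwrite('pics/sc0.png',cv2.resize(a,None,fx=3.3,fy=3.3,interpolation=cv2.INTER_CUBIC))
a=cv2.imread('pics/side0.png')[90:250,190:390]; cv2.imwrite('pics/si0.png',cv2.resize(a,None,fx=3.5,fy=3.5,interpolation=cv2.INTER_CUBIC))
E
```

```text
(no output)
```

View pics/sc0.png

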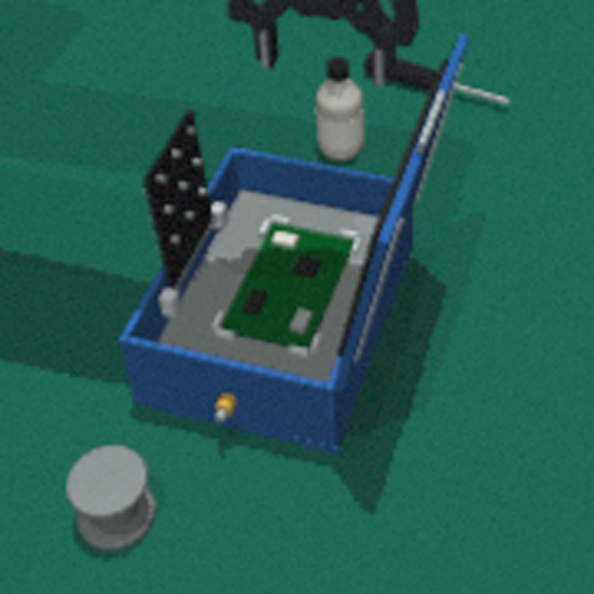

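View pics/si0.png

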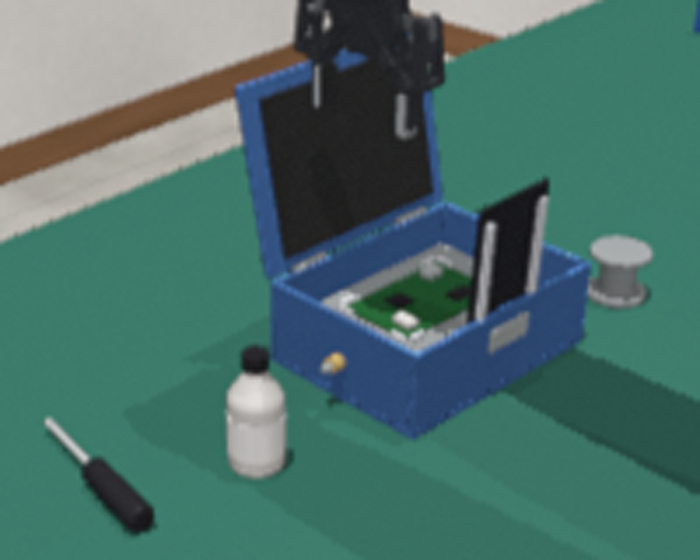

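```bash
cat >> h.py <<'E'
from scipy.spatial.transform import Rotation as Rn
def wristworld(tag):
    c=np.load(f'pics/{tag}.npz');K=c['K'];d=c['range_z'];H=c['hand_eye']
    Rt=Rn.from_euler('xyz',c['rot'],degrees=True).as_matrix()
    v,u=np.mgrid[:384,:512]
    P=np.stack([(u-K[0,2])/K[0,0]*d,(v-K[1,2])/K[1,1]*d,d],-1)
    W=(P@H[:3,:3].T+H[:3,3])@Rt.T+c['ee']; W[d==0]=np.nan
    return W,c['frame']
E
python3 - <<'E'
from h import *
for t in ['wrist0','scene0','side0']:
    W,f=(wristworld if 'wr' in t else world)(t); P=W.reshape(-1,3); C=f.reshape(-1,3).astype(int)
    blue=(C[:,2]>C[:,0]+25)&(C[:,2]>C[:,1]+15)
    m=blue&(abs(P[:,2]-.085)<.004)&(P[:,0]>.38)&(P[:,0]<.66)
    Q=P[m][:,:2].astype(np.float32); 
    print(t,'rim',m.sum(),cv2.minAreaRect(Q),np.percentile(Q,[1,99],axis=0).round(3).tolist(),np.median(P[m][:,2]))
    # near wall edge line fit (left), +y
    dark=(C.max(1)<75)
    m=dark&(P[:,0]>.41)&(P[:,0]<.47)&(P[:,1]>-.13)&(P[:,1]<.01)&(P[:,2]>.09)&(P[:,2]<.21)
    if m.sum()>30:
        q=P[m]; c=np.median(q,0); n=np.linalg.svd(q-q.mean(0),full_matrices=False)[2]; print(' flap',m.sum(),q.mean(0).round(4),n[2].round(3),np.percentile(q,[1,99],axis=0).round(3).tolist())
    m=(P[:,0]>.6)&(P[:,0]<.68)&(P[:,1]>-.2)&(P[:,1]<.075)&(P[:,2]>.11)&(P[:,2]<.29)
    q=P[m]
    if len(q)>30:
        n=np.linalg.svd(q-q.mean(0),full_matrices=False)[2]; print(' cover',len(q),q.mean(0).round(4),n[2].round(3),np.percentile(q,[1,99],axis=0).round(3).tolist())
    g=(C[:,1]>C[:,0]+25)&(C[:,1]>C[:,2]+20)&(P[:,2]>.045)&(P[:,2]<.065)&(abs(P[:,0]-.52)<.09)&(abs(P[:,1]+.06)<.12)
    if g.sum()>30: print(' board',cv2.minAreaRect(P[g][:,:2].astype(np.float32)),np.median(P[g][:,2]))
E
```

```text
wrist0 rim 4560 ((0.5175102949142456, -0.061311714351177216), (0.24056550860404968, 0.18151655793190002), 88.05144500732422) [[0.431, -0.182], [0.61, 0.06]] 0.08533276341662903
 flap 4732 [ 0.4365 -0.0386  0.154 ] [-0.999  0.025 -0.044] [[0.432, -0.074, 0.092], [0.44, -0.013, 0.194]]
 cover 35873 [ 6.309e-01 -3.000e-04  2.057e-01] [ 0.977 -0.066 -0.202] [[0.604, -0.15, 0.113], [0.652, 0.055, 0.275]]
 board ((0.5271952748298645, -0.06295029819011688), (0.1335301399230957, 0.08164322376251221), 88.15718841552734) 0.05358315299877814
scene0 rim 428 ((0.5134197473526001, -0.06060175597667694), (0.24429567158222198, 0.17900627851486206), 88.88469696044922) [[0.423, -0.183], [0.599, 0.061]] 0.08614937004916697
 flap 510 [ 0.4336 -0.063   0.1479] [ 0.998 -0.041  0.037] [[0.428, -0.104, 0.091], [0.438, -0.015, 0.196]]
 cover 783 [ 0.6349 -0.1019  0.2234] [-0.984  0.017  0.177] [[0.602, -0.185, 0.113], [0.653, 0.044, 0.277]]
 board ((0.5254183411598206, -0.06124648451805115), (0.1321544200181961, 0.0798315480351448), 88.2462158203125) 0.05504553017458161
side0 rim 455 ((0.5347363948822021, -0.5545173287391663), (0.2013450413942337, 1.2471191883087158), 2.132655143737793) [[0.422, -0.951], [0.613, 0.063]] 0.08537261809332145
 flap 422 [ 0.4308 -0.0538  0.1472] [ 0.999 -0.039  0.035] [[0.426, -0.097, 0.091], [0.437, -0.011, 0.194]]
 cover 2218 [ 0.623  -0.0365  0.1824] [-0.975  0.047  0.215] [[0.602, -0.179, 0.112], [0.649, 0.056, 0.262]]
 board ((0.5231218934059143, -0.056703612208366394), (0.1293332278728485, 0.0783449187874794), 88.19017028808594) 0.054896970724361574
```

The plate stands at about 1.61 rad and the cover at about 1.78. The box centre is near (0.517, -0.061) with yaw about -2°. The spool is on the -y side, the bottle and screwdriver on the +y side. I'll start by closing the claw, rising, and moving to the near side of the plate.

Request:
arm_command:
  increments:
    - [[0, 0, -1], 0]
    - [[-1.6, 0.6, -1.4], 0]
    - [[-3.2, 1.2, -1.4], 0]
    - [[-4.8, 1.8, -1.4], 0]
    - [[-6.6, 2.3, -1.4], 0]
  claw: 1
  force: 60

```text
time: 0.65
ee_pos: [0.3835, -0.0579, 0.2764]
tcp_rot: [180.0, 0.1, 0.0]
wrist_force: [-0.7, -1.1, 0.3]
opening: 0.0126
```

```bash
python3 - <<'E'
from h import *
o=get_obs(); print(o['time'],o['ee_pos'],o['tcp_rot'],o['wrist_force'],o['opening'])
E
```

```text
0.65 [ 0.38350511 -0.05788334  0.27639029] [1.79996831e+02 9.02132222e-02 1.56629350e-02] [-0.69225021 -1.14667429  0.32310897] 0.012643494477945274
```

Request:
arm_command:
  increments:
    - [[0, 0, 1.3], 0]
    - [[0, 0, 2.6], 0]
    - [[0, 0, 3.8], 0]
    - [[0, 0, 3.8], 0]
    - [[0, 0, 3.8], 0]

```text
time: 1.15
ee_pos: [0.3832, -0.0579, 0.182]
tcp_rot: [-180.0, 0.1, 0.0]
wrist_force: [0.1, -0.3, 0.7]
opening: -0.0002
```

```bash
python3 - <<'E'
from h import *
import cv2
for n in ['scene','side','wrist']: snap(n,n+'1')
a=cv2.imread('pics/scene1.png')[130:310,120:320]; b=cv2.imread('pics/side1.png')[60:240,230:430]
cv2.imwrite('pics/v1.png',cv2.resize(np.hstack([a,b]),None,fx=2,fy=2,interpolation=cv2.INTER_CUBIC))
E
```

```text
(no output)
```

View pics/v1.png

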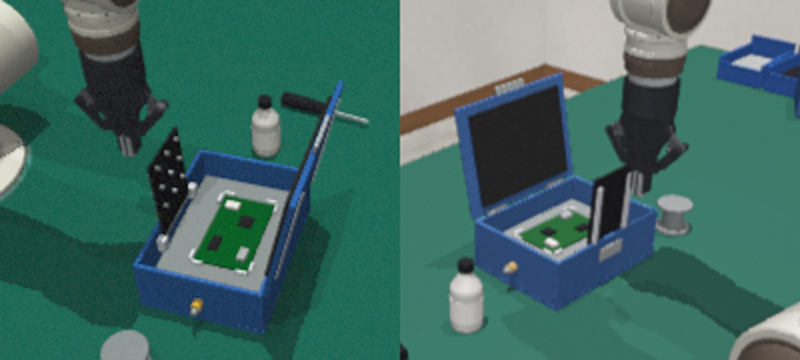

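View pics/wrist1.png

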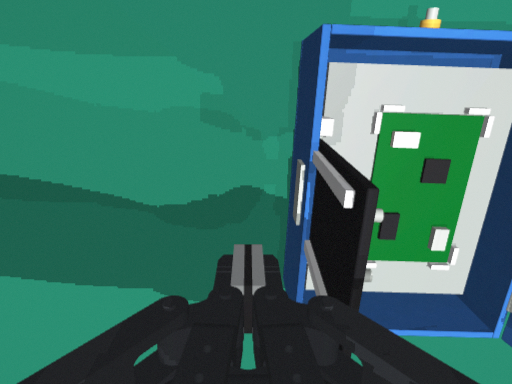

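Request:
arm_command:
  increments:
    - [[-0.2, 0, 0], -1.4]
    - [[-0.2, 0, 0], -2.8]
    - [[-0.2, 0, 0], -4.2]
    - [[-0.2, 0, 0], -5.6]
    - [[-0.2, 0, 0], -6.5]

```text
time: 1.8
ee_pos: [0.3798, -0.058, 0.1845]
tcp_rot: [179.9, -0.1, 39.4]
wrist_force: [-0.6, -1.3, -0.5]
opening: -0.0002
```

```bash
python3 - <<'E'
from h import *
o=get_obs(); print(o['q'],o['ee_pos'],o['tcp_rot'])
E
```

```text
[-8.67479372e+00 -1.87367168e+01 -1.77603550e+01  9.08392739e+01
 -1.62188573e-02  4.19711001e+01] [ 0.37975946 -0.05801885  0.18447291] [ 1.79887231e+02 -7.96198637e-02  3.93541651e+01]
```

Request:
arm_command:
  increments:
    - [[0, 0, 0], -1.4]
    - [[0, 0, 0], -2.8]
    - [[0, 0, 0], -4.2]
    - [[0, 0, 0], -5.6]
    - [[0, 0, 0], -7.0]

```text
time: 2.3
ee_pos: [0.3804, -0.0581, 0.1858]
tcp_rot: [179.8, 0.0, 81.7]
wrist_force: [0.1, -0.6, -0.5]
opening: -0.0
```

Request:
arm_command:
  increments:
    - [[0, 0, 0], -1.0]
    - [[0, 0, 0], -1.1]
    - [[0, 0, 0], -1.1]

```text
time: 2.6
ee_pos: [0.3808, -0.0581, 0.1866]
tcp_rot: [179.7, 0.1, 88.2]
wrist_force: [0.7, 0.0, -1.3]
opening: 0.0001
```

```bash
python3 - <<'E'
from h import *
import cv2
o=get_obs(); print(o['time'],o['q'],o['ee_pos'],o['tcp_rot'],o['wrist_force'])
for n in ['scene','side','wrist']: snap(n,n+'2')
a=cv2.imread('pics/scene2.png')[130:310,120:320]; b=cv2.imread('pics/side2.png')[60:240,230:430]
cv2.imwrite('pics/v2.png',cv2.resize(np.hstack([a,b]),None,fx=2,fy=2,interpolation=cv2.INTER_CUBIC))
E
```

```text
2.6 [-8.66515257e+00 -1.87305726e+01 -1.75199712e+01  9.09127552e+01
 -1.59012150e-02 -6.81791344e+00] [ 0.38078597 -0.05810837  0.18660962] [1.79706148e+02 5.11470423e-02 8.81525884e+01] [ 0.70076501  0.00929229 -1.25351402]
```

View pics/v2.png

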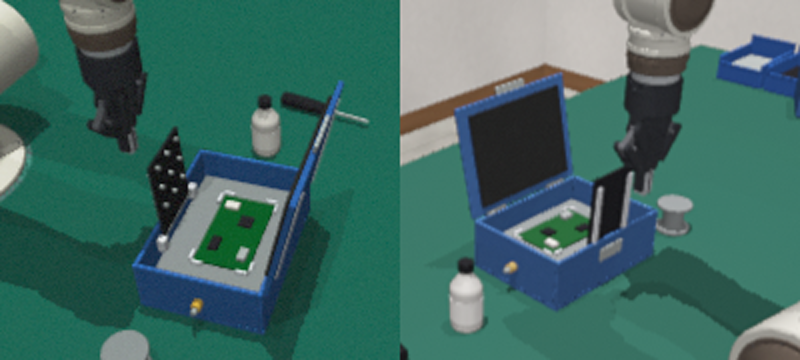

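View pics/wrist2.png

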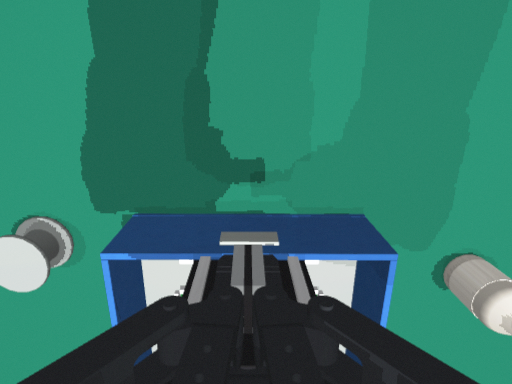

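Request:
arm_command:
  increments:
    - [[0, 0.8, 0.2], 0]
    - [[0, 1.3, 0.2], 0]
    - [[0, 1.6, 0.2], 0]
    - [[0, 2.0, 0.2], 0]
    - [[0, 2.4, 0.2], 0]

```text
time: 3.25
ee_pos: [0.4409, -0.06, 0.1813]
tcp_rot: [179.8, 0.0, 88.2]
wrist_force: [-0.7, -1.3, -1.5]
opening: 0.0004
```

Request:
arm_command:
  increments:
    - [[0, 0.4, 0.1], 0]
    - [[0, 0.85, 0.2], 0]
    - [[0, 1.25, 0.35], 0]
    - [[0, 1.65, 0.55], 0]
    - [[0, 2.0, 0.8], 0]

```text
time: 3.75
ee_pos: [0.4919, -0.0617, 0.1611]
tcp_rot: [179.8, 0.0, 88.2]
wrist_force: [-0.7, -0.5, 1.0]
opening: -0.0001
```

```bash
python3 - <<'E'
from h import *
import cv2
for n in ['scene','side']: snap(n,n+'3')
a=cv2.imread('pics/scene3.png')[130:310,120:320]; b=cv2.imread('pics/side3.png')[60:240,230:430]
cv2.imwrite('pics/v3.png',cv2.resize(np.hstack([a,b]),None,fx=2,fy=2,interpolation=cv2.INTER_CUBIC))
E
```

```text
(no output)
```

View pics/v3.png

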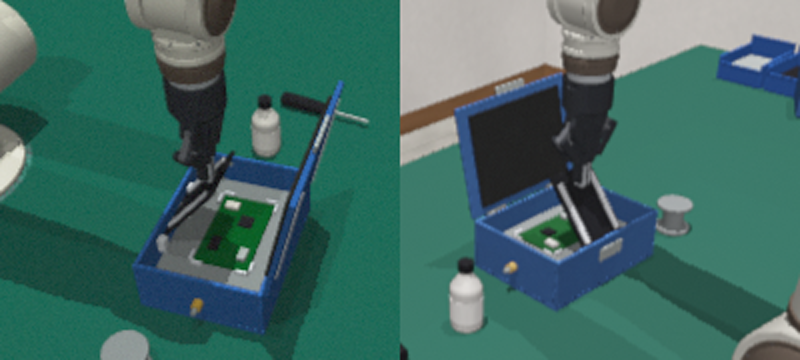

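Request:
arm_command:
  increments:
    - [[0, 0.3, 0.25], 0]
    - [[0, 0.6, 0.55], 0]
    - [[0, 0.9, 0.9], 0]
    - [[0, 1.1, 1.25], 0]
    - [[0, 1.3, 1.6], 0]

```text
time: 4.35
ee_pos: [0.5244, -0.0626, 0.1192]
tcp_rot: [179.9, 0.0, 88.2]
wrist_force: [0.2, -0.2, -0.1]
opening: 0.0004
```

Request:
arm_command:
  increments:
    - [[0, 0.2, 0.35], 0]
    - [[0, 0.3, 0.75], 0]
    - [[0, 0.4, 1.15], 0]
    - [[0, 0.4, 1.4], 0]
    - [[0, 0.45, 1.55], 0]

```text
time: 4.85
ee_pos: [0.5353, -0.063, 0.0796]
tcp_rot: [179.9, 0.0, 88.2]
wrist_force: [-0.7, 0.3, 1.1]
opening: 0.0
```

```bash
python3 - <<'E'
from h import *
import cv2
o=get_obs(); print(o['time'],o['ee_pos'],o['wrist_force'])
for n in ['scene','side']: snap(n,n+'4')
a=cv2.imread('pics/scene4.png')[130:310,120:320]; b=cv2.imread('pics/side4.png')[60:240,230:430]
cv2.imwrite('pics/v4.png',cv2.resize(np.hstack([a,b]),None,fx=2,fy=2,interpolation=cv2.INTER_CUBIC))
E
```

```text
4.85 [ 0.53529783 -0.06295332  0.0796411 ] [-0.67075891  0.33474573  1.11557235]
```

View pics/v4.png

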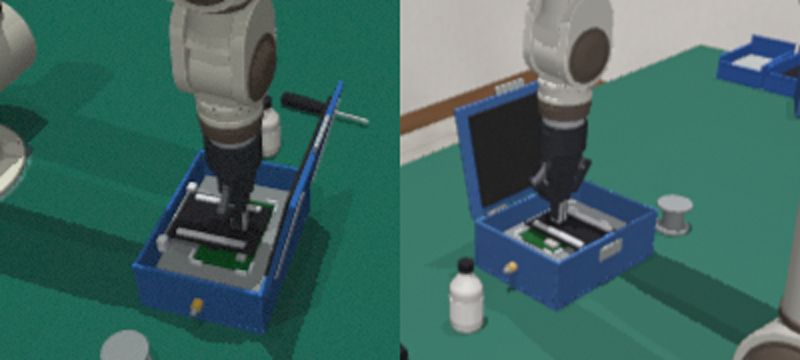

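Nearly flat. I'll press down in small steps until the stop is felt.

Request:
arm_command:
  increments:
    - [[0, 0, 0.04], 0]
    - [[0, 0, 0.08], 0]
    - [[0, 0, 0.12], 0]

```text
time: 5.25
ee_pos: [0.5357, -0.063, 0.0788]
tcp_rot: [179.8, 0.0, 88.2]
wrist_force: [-7.4, 0.5, 18.2]
opening: -0.0001
```

Request:
arm_command:
  increments:
    - [[0, 0, 0.06], 0]
    - [[0, 0, -0.4], 0]
    - [[0, 0, -2.4], 0]
    - [[0, -0.6, -4.4], 0]
    - [[0, -1.2, -6.4], 0]

```text
time: 5.75
ee_pos: [0.5059, -0.0619, 0.2368]
tcp_rot: [179.8, 0.0, 88.2]
wrist_force: [0.9, -0.4, 0.8]
opening: 0.0003
```

Request:
arm_command:
  increments:
    - [[0, -1, -1.5], 0]
    - [[0, -2, -3.0], 0]
    - [[0, -2.0, -3.6], 0]

```text
time: 6.05
ee_pos: [0.4538, -0.0602, 0.3324]
tcp_rot: [179.4, 0.1, 88.2]
wrist_force: [0.4, -0.5, 0.4]
opening: 0.0
```

```bash
python3 - <<'E'
from h import *
import cv2
o=get_obs(); print(o['time'],o['ee_pos'],o['wrist_force'],o['q'])
for n in ['scene','side','wrist']: snap(n,n+'5')
a=cv2.imread('pics/scene5.png')[130:310,120:320]; b=cv2.imread('pics/side5.png')[60:240,230:430]
cv2.imwrite('pics/v5.png',cv2.resize(np.hstack([a,b]),None,fx=2,fy=2,interpolation=cv2.INTER_CUBIC))
for t in ['wrist5','scene5','side5']:
    W,f=(wristworld if 'wr' in t else world)(t); P=W.reshape(-1,3); C=f.reshape(-1,3).astype(int)
    m=(C.max(1)<75)&(abs(P[:,0]-.5)<.055)&(abs(P[:,1]+.06)<.03)&(P[:,2]>.055)&(P[:,2]<.12)
    q=P[m]; A=np.c_[q[:,:2]-[.5165,-.061],np.ones(len(q))]; print(t,len(q),np.linalg.lstsq(A,q[:,2],rcond=None)[0] if len(q)>20 else '')
E
```

```text
6.05 [ 0.45381948 -0.06023266  0.33236865] [ 0.41618088 -0.48345441  0.41994276] [-7.54560728e+00 -5.07810867e+00  1.02776846e+01  1.04771640e+02
 -2.45969870e-02 -5.70471770e+00]
wrist5 3899 [ 0.00137096 -0.00061951  0.06881131]
scene5 545 [ 0.00072666 -0.00233623  0.07015467]
side5 237 [0.00219324 0.01718611 0.07000909]
```

View pics/v5.png

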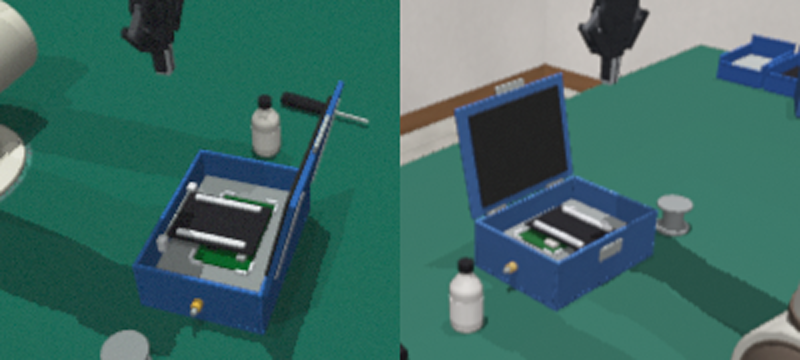

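View pics/wrist5.png

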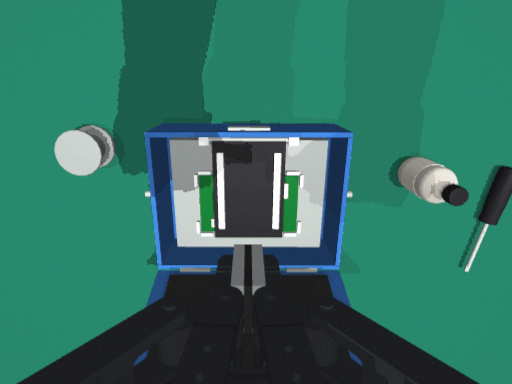

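Request:
arm_command:
  increments:
    - [[0, 2, 0.2], 0]
    - [[0, 4, 0.2], 0]
    - [[0, 6, 0.2], 0]
    - [[0, 8, 0.2], 0]
    - [[0, 9.8, 0.2], 0]

```text
time: 6.7
ee_pos: [0.6889, -0.0677, 0.3224]
tcp_rot: [179.8, 0.0, 88.2]
wrist_force: [0.9, 0.5, 1.3]
opening: 0.0002
```

```bash
python3 - <<'E'
from h import *
import cv2
o=get_obs(); print(o['time'],o['ee_pos'],o['tcp_rot'],o['wrist_force'],o['q'])
for n in ['scene','side','wrist']: snap(n,n+'6')
a=cv2.imread('pics/scene6.png')[80:310,150:380]; b=cv2.imread('pics/side6.png')[30:260,200:430]
cv2.imwrite('pics/v6.png',cv2.resize(np.hstack([a,b]),None,fx=1.7,fy=1.7,interpolation=cv2.INTER_CUBIC))
W,f=world('scene6')
P=W.reshape(-1,3); C=f.reshape(-1,3).astype(int)
for t in ['scene6','side6']:
    W,f=world(t);P=W.reshape(-1,3); C=f.reshape(-1,3).astype(int)
    m=(P[:,0]>.6)&(P[:,0]<.69)&(P[:,1]>-.2)&(P[:,1]<.075)&(P[:,2]>.255)&(P[:,2]<.285)&(C[:,0]>80)
    print(t,m.sum(),np.percentile(P[m],[2,50,98],axis=0).round(3).tolist())
E
```

```text
6.7 [ 0.68885684 -0.06772919  0.32236242] [1.79842885e+02 4.05089800e-02 8.81856492e+01] [0.87187736 0.45722961 1.3212024 ] [-5.60344797e+00  3.18270616e+01  5.33266376e+01  1.11340128e+02
 -3.00375030e-02 -3.78919446e+00]
scene6 46 [[0.648, -0.095, 0.259], [0.651, -0.063, 0.273], [0.653, -0.028, 0.275]]
side6 100 [[0.642, -0.17, 0.261], [0.648, -0.063, 0.265], [0.653, 0.041, 0.275]]
```

View pics/v6.png

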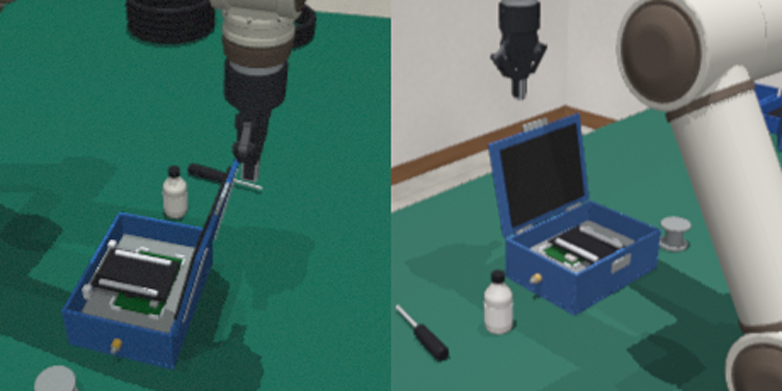

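View pics/wrist6.png

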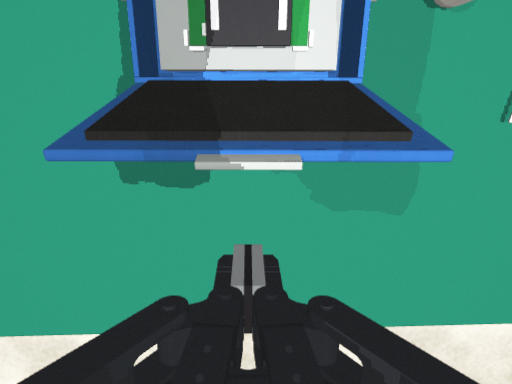

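Request:
arm_command:
  increments:
    - [[0, 0.1, 0.9], 0]
    - [[0, 0, 1.8], 0]
    - [[0, 0, 2.65], 0]
    - [[0, 0, 2.65], 0]

```text
time: 7.25
ee_pos: [0.6869, -0.0677, 0.2497]
tcp_rot: [-179.6, 0.0, 88.2]
wrist_force: [-0.3, -0.4, -0.2]
opening: -0.0002
```

```bash
python3 - <<'E'
from h import *
import cv2
o=get_obs(); print(o['time'],o['ee_pos'],o['tcp_rot'],o['wrist_force'])
for n in ['wrist']: snap(n,n+'7')
E
```

```text
7.25 [ 0.68686623 -0.06772498  0.24972949] [-1.79584813e+02  3.92335841e-03  8.81854526e+01] [-0.34109063 -0.39082266 -0.20671645]
```

View pics/wrist7.png

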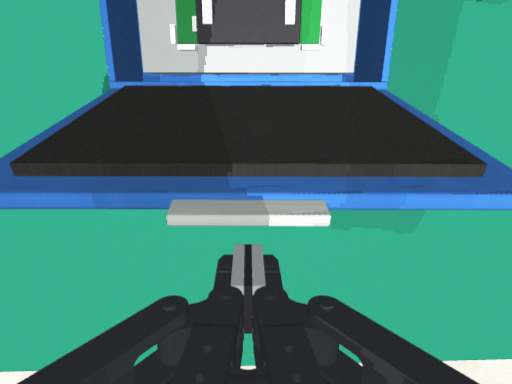

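Request:
arm_command:
  increments:
    - [[0, -0.6, -0.1], 0]
    - [[0, -1.0, -0.2], 0]
    - [[0, -1.5, -0.3], 0]
    - [[0, -2.0, -0.4], 0]
    - [[0, -2.5, -0.5], 0]

```text
time: 7.8
ee_pos: [0.6245, -0.0658, 0.267]
tcp_rot: [-179.9, 0.0, 88.2]
wrist_force: [2.6, -1.1, -2.7]
opening: -0.0001
```

```bash
python3 - <<'E'
from h import *
import cv2
o=get_obs(); print(o['time'],o['ee_pos'],o['tcp_rot'],o['wrist_force'])
for n in ['scene','side']: snap(n,n+'8')
a=cv2.imread('pics/scene8.png')[80:310,150:380]; b=cv2.imread('pics/side8.png')[30:260,200:430]
cv2.imwrite('pics/v8.png',cv2.resize(np.hstack([a,b]),None,fx=1.7,fy=1.7,interpolation=cv2.INTER_CUBIC))
E
```

```text
7.8 [ 0.62454669 -0.06575992  0.26695144] [-1.79911105e+02  2.50616272e-02  8.81889845e+01] [ 2.57705918 -1.14552099 -2.70771741]
```

View pics/v8.png

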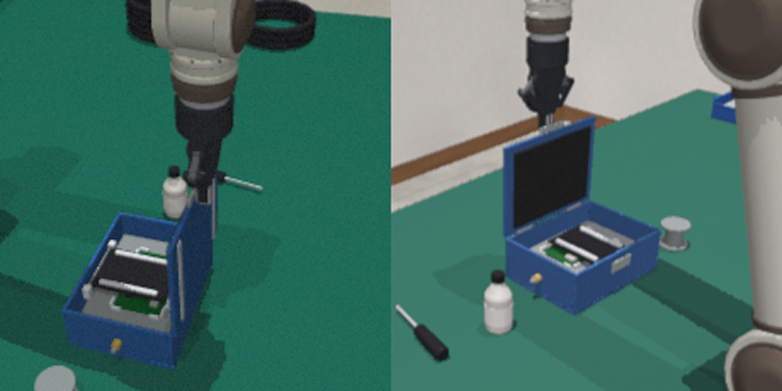

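Request:
arm_command:
  increments:
    - [[0, -0.5, 0.1], 0]
    - [[0, -1.1, 0.25], 0]
    - [[0, -1.75, 0.4], 0]
    - [[0, -2.4, 0.55], 0]
    - [[0, -3.0, 0.8], 0]

```text
time: 8.4
ee_pos: [0.5492, -0.0634, 0.2497]
tcp_rot: [179.9, 0.0, 88.2]
wrist_force: [1.9, -0.2, 3.6]
opening: 0.0002
```

Request:
arm_command:
  increments:
    - [[0, -0.55, 0.4], 0]
    - [[0, -1.1, 0.75], 0]
    - [[0, -1.65, 1.15], 0]
    - [[0, -2.1, 1.6], 0]
    - [[0, -2.5, 2.1], 0]

```text
time: 8.9
ee_pos: [0.4871, -0.0615, 0.1986]
tcp_rot: [179.7, 0.1, 88.2]
wrist_force: [0.9, -0.4, 3.2]
opening: -0.0002
```

```bash
python3 - <<'E'
from h import *
import cv2
o=get_obs(); print(o['time'],o['ee_pos'],o['tcp_rot'],o['wrist_force'])
for n in ['scene','side']: snap(n,n+'9')
a=cv2.imread('pics/scene9.png')[80:310,150:380]; b=cv2.imread('pics/side9.png')[30:260,200:430]
cv2.imwrite('pics/v9.png',cv2.resize(np.hstack([a,b]),None,fx=1.7,fy=1.7,interpolation=cv2.INTER_CUBIC))
E
```

```text
8.9 [ 0.48705666 -0.06147956  0.19864519] [1.79693703e+02 5.24286599e-02 8.81833845e+01] [ 0.85933886 -0.35305382  3.24024425]
```

View pics/v9.png

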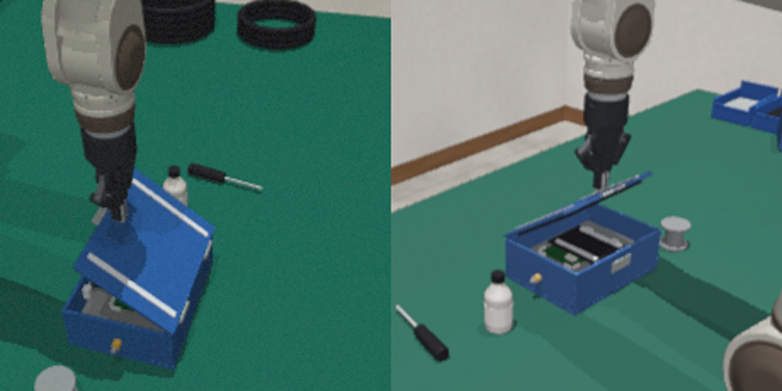

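Request:
arm_command:
  increments:
    - [[0, -0.4, 0.65], 0]
    - [[0, -0.75, 1.2], 0]
    - [[0, -1.0, 1.85], 0]
    - [[0, -1.2, 2.45], 0]
    - [[0, -1.3, 3.0], 0]

```text
time: 9.5
ee_pos: [0.4545, -0.0605, 0.1232]
tcp_rot: [179.8, 0.0, 88.2]
wrist_force: [-1.2, 0.6, 2.1]
opening: -0.0003
```

Request:
arm_command:
  increments:
    - [[0, 0, 0.2], 0]
    - [[0, -0.05, 0.4], 0]
    - [[0, -0.05, 0.55], 0]
    - [[0, -0.05, 0.66], 0]
    - [[0, -0.05, 0.72], 0]

```text
time: 10.0
ee_pos: [0.4535, -0.0605, 0.1053]
tcp_rot: [179.8, 0.1, 88.2]
wrist_force: [-0.9, -0.2, 1.5]
opening: -0.0001
```

Request:
arm_command:
  increments:
    - [[0, 0, 0.05], 0]
    - [[0, 0, 0.1], 0]

```text
time: 10.2
ee_pos: [0.4536, -0.0605, 0.1043]
tcp_rot: [179.7, 0.1, 88.2]
wrist_force: [-10.0, 0.1, 23.4]
opening: -0.0001
```

The stop is felt at tip z of about 0.0933, which matches the expected 93.5 mm. I'll hold briefly, then retreat upward and look.

Request:
arm_command:
  increments:
    - [[0, 0, 0.08], 0]
    - [[0, 0, 0.08], 0]
    - [[0, 0, -0.3], 0]
    - [[0, 0, -1.5], 0]
    - [[0, 0, -3.0], 0]

```text
time: 10.7
ee_pos: [0.4525, -0.0603, 0.1792]
tcp_rot: [179.9, 0.0, 88.2]
wrist_force: [1.2, -0.5, 0.3]
opening: -0.0003
```

Request:
arm_command:
  increments:
    - [[0, -0.4, -2], 0]
    - [[0, -0.8, -4], 0]
    - [[0, -1, -5], 0]
    - [[0, -1, -5], 0]

```text
time: 11.1
ee_pos: [0.4277, -0.0596, 0.3086]
tcp_rot: [179.5, 0.1, 88.2]
wrist_force: [-0.4, 0.9, 0.6]
opening: 0.0002
```

```bash
python3 - <<'E'
from h import *
import cv2
o=get_obs(); print(o['time'],o['ee_pos'],o['wrist_force'])
for n in ['scene','side','wrist']: snap(n,n+'A')
a=cv2.imread('pics/sceneA.png')[130:340,150:360]; b=cv2.imread('pics/sideA.png')[80:290,200:410]
cv2.imwrite('pics/vA.png',cv2.resize(np.hstack([a,b]),None,fx=1.9,fy=1.9,interpolation=cv2.INTER_CUBIC))
for t in ['wristA','sceneA','sideA']:
    W,f=(wristworld if 'wr' in t else world)(t); P=W.reshape(-1,3); C=f.reshape(-1,3).astype(int)
    m=(C[:,2]>C[:,0]+25)&(abs(P[:,0]-.51)<.07)&(abs(P[:,1]+.06)<.07)&(P[:,2]>.07)&(P[:,2]<.14)
    q=P[m]; A=np.c_[q[:,:2]-[.5165,-.061],np.ones(len(q))]; print(t,len(q),np.linalg.lstsq(A,q[:,2],rcond=None)[0] if len(q)>20 else '')
for t0,t1,px in [('scene0','sceneA',[(253,195),(183,308),(281,205)]),('side0','sideA',[(263,215),(367,163),(224,232)])]:
    a,b=world(t0)[0],world(t1)[0]
    for u,v in px: print(t0,(u,v),a[v,u].round(3),b[v,u].round(3))
E
```

```text
11.1 [ 0.42773397 -0.05956916  0.30863239] [-0.35385255  0.88093196  0.55046341]
wristA 11106 [ 1.46193212e-03 -5.30793677e-05  9.43409724e-02]
sceneA 1810 [-0.00122472  0.00061065  0.09555404]
sideA 912 [ 0.00156262 -0.00264914  0.09541108]
scene0 (253, 195) [0.511 0.159 0.06 ] [0.51  0.162 0.058]
scene0 (183, 308) [ 0.458 -0.285  0.053] [ 0.457 -0.284  0.051]
scene0 (281, 205) [0.6   0.192 0.005] [0.6   0.196 0.002]
side0 (263, 215) [0.486 0.195 0.041] [0.486 0.195 0.041]
side0 (367, 163) [ 0.44  -0.26   0.053] [ 0.443 -0.264  0.051]
side0 (224, 232) [0.52  0.313 0.026] [0.521 0.312 0.025]
```

View pics/vA.png

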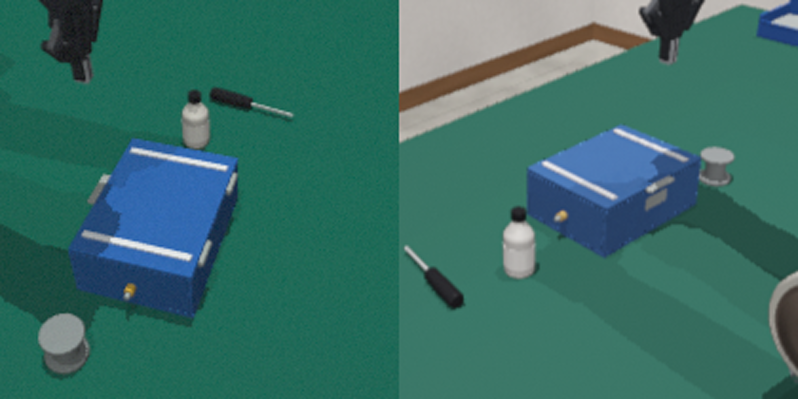

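View pics/wristA.png

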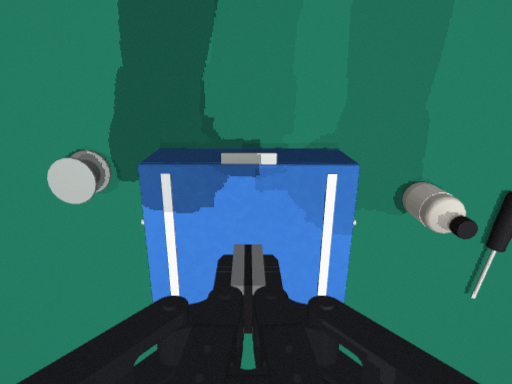

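The cover is shut and level to within 0.0015 rad, with its top at about 94–95 mm. The bystanders haven't moved, and the robot is clear of everything.

```bash
python3 -c "
from workcell import job_done; print(job_done())"
```

```text
the job is handed in; nothing more can be done
None
```

The job is done and handed in at about 11.2 s of the 54 s allowed. With the gripper shut, I pushed the hold-down plate flat from its near side, then pushed the cover over from behind and shut. Nothing was gripped or picked up.

- **Plate:** it measured flat, with a slope of about 0.001–0.002 rad along the hinge-to-edge direction. Its top was at 69–70 mm by camera against 68 mm expected. I felt the stop at tip height 67.8 mm, pressing with about 18 N.
- **Cover:** it measured shut and level within about 0.0015 rad. Its top was at 94–95.5 mm by camera against 93.5 mm expected. I felt the stop at tip height 93.3 mm, pressing with about 23 N.
- **Bystanders:** the bottle, spool and screwdriver read within about 4–5 mm of their first positions in the scene and side views, which I put down to camera noise.
- **Circuit board:** I saw it lying in its nest after the plate was down. It can't be seen now that the cover is shut.

The one disagreement is that the cameras read the plate and cover tops 1–2 mm high. That is within the 2 mm calibration, and the contact heights agreed with the given sizes.

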